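# Jack up a laboratory shaker and hold it

### The job

The orbital shaker needs a new foot: slide the blue hand jack along the bench so that its saddle stands centred under the orange-marked lift point on the shaker's side, then pull the red-gripped handle bar out of its upright holder and push it fully into the jack's handle socket. Pump with the bar until the shaker's feet on that side are at least 10 mm off the bench at the bottom of a stroke, and finish there, still holding the bar down at the bottom of its stroke: the handle springs up and the jack slowly lets its load down when the handle is released, so do not let go at the end. Lift with the jack alone, keep the jack flat on the bench, and leave the green tube rack, the yellow tip box and the spare foot where they are.

Things in the scene. Friction and masses are not known exactly. Their poses are not given: they have to be found in the camera images.
- shaker: White orbital platform shaker, 13 kg, housing 300 x 360 mm, 155 mm tall with its platform, on four black rubber feet 24 mm high. It does not slide; lifted at its bracket it tilts about its two far feet. Origin on the bench midway between the two far feet; x along the lifted side, y from the lift bracket into the shaker, z up.
- lift_pad (a point): Lift point: centre of the underside of the steel bracket (64 mm wide, 8 thick, reaching 24 mm outward of this point) on the shaker's side, marked by an orange disc 26 mm across on the bracket's top right above. Starts 97 mm above the bench. Its y axis points level into the shaker, whose wall is 34 mm away; the underside is 25 mm up, so the jack's base fits below it. The free way in is from -y.
- near_foot (a point): Centre of the underside of one of the two feet on the lifted side, 64 mm in from the lift point and 120 mm to -x of it. Its height is the gap under the foot: 0 at the start (the other foot of that side rises equally). It rises 0.82 mm for each mm the lift pad rises.
- jack: Blue and aluminium hydraulic hand jack, 1 kg, loose on rubber feet (slides when pushed with 9 to 13 N; need not be lifted). Origin on the bench under the ram axis; x from tail to front, z up. Base 12 mm high, 84 wide from x = -85 to +45, then a tail 46 wide to x = -160. Ram cylinder 47 across at the origin; cheeks 47 wide, 76 high at x = -45.
- jack_grip (a point): Middle of the jack's black carrying grip: a straight bar along the jack's x axis, 54 mm long, 20 mm wide (across y), 16 mm tall, its middle 129 mm behind the ram axis (jack x = -129 mm) and 48 mm above the bench, on two thin posts; free on both sides down to the base.
- saddle_top (a point): Centre of the top of the round saddle, 40 mm across, on the ram axis; 91 mm above the bench at the start. The ram can rise until it is at 127 mm. The first full stroke raises it about 12 mm; under load each further stroke gains 3 to 6 mm, as it settles back a little on the up stroke and then sinks slowly (up to 1 mm a second) while the handle is up. Three to five full strokes do the job.
- pump (a joint): Angle of the handle socket, rad: 0 upright (held there by a return spring), growing as the handle swings down backwards over the tail to its stop at 1.2 (bar 21 degrees above level). The pivot is 65 mm above the bench at jack x = -45 mm, along the jack's y. Pumping takes 4 to 11 N square to the bar at its red grip; only the down stroke lifts.
- socket_mouth (a point): Centre of the flared mouth of the handle socket, 72 mm from the pivot along the bore, 137 mm above the bench while the socket is upright. Its z axis points out along the bore, x at joint 0 to the jack's front. Bore 18 mm wide, flaring to about 31 mm over the last 12 mm, floor 67 mm below the mouth.
- handle_bar: The jack's handle bar, loose, 0.16 kg: a round bar 240 mm long, lower 162 mm bare steel 16 mm thick, upper 78 mm a red grip 20 mm thick with flat top. At the start it stands upright in the white holder. Origin at the middle of its lower end, z along the bar to the red end.
- bar_center (a point): Middle of the handle bar, 120 mm from either end, on its axis; the red grip lies 42 to 120 mm above it.
- bar_end (a point): Lower end of the handle bar, 118 mm below its middle: it goes into the socket and reaches the floor of the bore when fully in.
- bar_holder: White upright holder of the handle bar, does not move: round foot 110 mm across, 14 mm high, with an upright tube 27 mm across, its mouth 110 mm above the bench, its inner floor 20 mm above it. Origin at the middle of its underside.
- tube_rack: Green tube rack, 86 x 122 x 40 mm, loose; to be left alone. Origin at the middle of its underside.
- tip_box: Pipette tip box with yellow lid, 89 x 126 x 58 mm, loose; to be left alone. Origin at the middle of its underside.
- new_foot: Spare black rubber foot, 36 mm across, 20 mm high with a steel stud, loose; to be left alone. Origin at the middle of its underside.
Mind the look-alikes: they are no part of the job. There is more than one size of the handle_bar; the job needs the smaller.

How it is judged:
By the outcome, as a careful person would: the job done as asked, in the order asked, and still so for the second after the job is handed in, while the arm keeps its last pose, push and grip.
It also fails if it takes over 72 s, if anything falls off the work surface, if the arm or the gripper's body presses on something with over 40 N, if the wrist force passes 120 N, or if a joint passes its speed limit or range.

### The arm

A 7-joint arm with a two-finger parallel gripper is mounted at the origin on the work surface. World frame = base frame: x ahead of the robot, y to its left, z up, the work surface at z = 0. Lengths are in m, angles in degrees, forces in N, time in s.
With the tool pointing down it reaches from about 0.425 to 0.825 m from the base axis. Payload 3.6 kg.
Tool frame: the origin (TCP) lies between the finger pads; the fingertips stand 14 mm ahead of it and the grasp point (between the pads) lies 5 mm behind it; y points along the fingers, z is the direction in which the jaws open and shut, and the axes are right-handed (so a half turn about y gives the same grasp; the last joint's range is limited). The gripper opens to 93 mm and grips with 3 to 60 N. Pads are 15 mm wide; open, the fingers measure 128 mm over their backs; the gripper's body (75 mm by 188 mm) begins 65 mm behind the grasp point.
Start: joints at [75.659, 35.231, -0.722, 81.555, 0.464, 63.22, -2.315], TCP at [0.144, -0.634, 0.233] pointing down, gripper open.
Joint ranges: [-178.69, 178.69], [-17.37, 117.87], [-77.05, 75.6], [15.02, 138.74], [-78.02, 258.01], [0.78, 113.62], [-162.83, 162.83]. Speed limits (degrees/s): [159.86, 159.86, 180, 180, 180, 180, 180].

### API

Orientations are given as a 3x3 rotation matrix whose columns are the frame's x, y, z axes.
In Python, from cell import goto, movel, set_joints, grip, pause, solve_ik, read_camera, Unreachable, finish_job, current_clock, current_joint_pos, current_dq, current_joint_efforts, current_position, current_tcp_rot, current_wrist_force, current_moment, current_gripper_width gives the robot as it stands. Calls block until the motion is done:
- goto(position, orientation): joint-space move of the TCP to a pose.
- movel(position, rot=None, velocity=0.15, max_force=None): straight line of the TCP; rot=None keeps the orientation; velocity is the mean speed in m/s. With max_force (N) it stops when the force on the tool has changed by that much, and returns True; else False.
- set_joints(angles): joint-space move.
- grip(opening): finger opening in m; the grip force is fixed at half the most; returns when the fingers have stopped.
- pause(seconds).
- solve_ik(position, orientation): joint angles nearest the present ones, or None.
- read_camera(name): name is "scene" or "top" or "wrist"; returns a dict with "color" (480x640x3 uint8, red, green, blue), "fx", "fy", "cx", "cy" (pixels), "dist_coeffs" ([k1, k2, p1, p2, k3] as OpenCV has them; the pictures are not rectified), "rvec" (rotation vector, rad) and "tvec" (3), from world to camera coordinates, as OpenCV has them. Camera axes: x right, y down, z forward; pixel columns grow to the right and rows downward; lengths in m; the calibration is good to about 2 mm. A picture is of the moment at which its call begins. There is no depth.
A pose or a line that the arm cannot do raises Unreachable and nothing moves.
- finish_job(): hands the job in, once; it reports no verdict.
Readings, each from a call of its own:
- current_clock(): time.
- current_joint_pos(): joint angles.
- current_dq(): joint speeds.
- current_joint_efforts(): joint torques, N m.
- current_position(): TCP position.
- current_tcp_rot(): TCP orientation.
- current_wrist_force(): force on the tool from outside, world axes, zero at the start.
- current_moment(): the same for the moment, N m.
- current_gripper_width(): finger opening in m.
Only numpy, scipy, OpenCV 4.12 (cv2) and the standard library are available. Lean on these libraries where they do the work, as an engineer would, in place of code of your own. Each camera call takes 0.05 s, during which the arm holds its last target. There are 200 camera calls.

## Working session

There is one attempt and no reset: what is moved stays moved. The work goes in short steps, each a Python script; the robot and the scene stay as the last script left them, time stands still between calls to the robot, and variables do not carry over. Pictures are saved under pics/ and viewed, about 8 in all and at most 12, crops included, and the job is handed in when it is done.

```bash
ls; mkdir -p pics
python3 - <<'E'
from cell import *
import cv2,numpy as np
for n in("scene","top"):
    c=read_camera(n);cv2.imwrite(f"pics/{n}0.png",c["color"][:,:,::-1])
    R=cv2.Rodrigues(np.array(c["rvec"]))[0];print(n,c["fx"],c["cx"],c["cy"],c["dist_coeffs"],-R.T@np.array(c["tvec"]),R.round(2).tolist())
print(current_clock(),current_tcp_rot())
E
```

```text
pics
scene 433.12779797511075 316.517000963476 246.79031643917676 [-0.00968764  0.          0.          0.          0.        ] [1.19393209 0.33878173 0.91719355] [[-0.45, 0.89, 0.0], [0.69, 0.35, -0.63], [-0.57, -0.28, -0.77]]
top 439.2792328824819 320.44575183567173 243.78798274934684 [0.00747757 0.         0.         0.         0.        ] [0.48916379 0.04083864 1.40708229] [[-0.01, -1.0, -0.02], [-1.0, 0.01, -0.05], [0.05, 0.02, -1.0]]
0.1 [[-9.75038777e-01 -5.64333533e-04  2.22033928e-01]
 [-2.22034640e-01  2.25074876e-03 -9.75036180e-01]
 [ 5.05030242e-05 -9.99997308e-01 -2.31986891e-03]]
```

View pics/scene0.png

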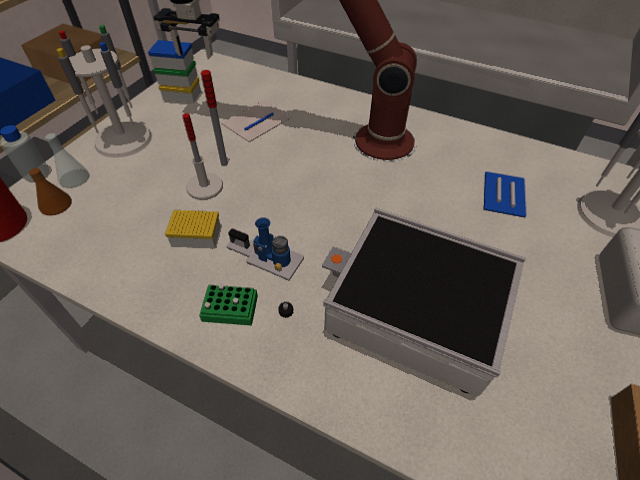

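View pics/top0.png

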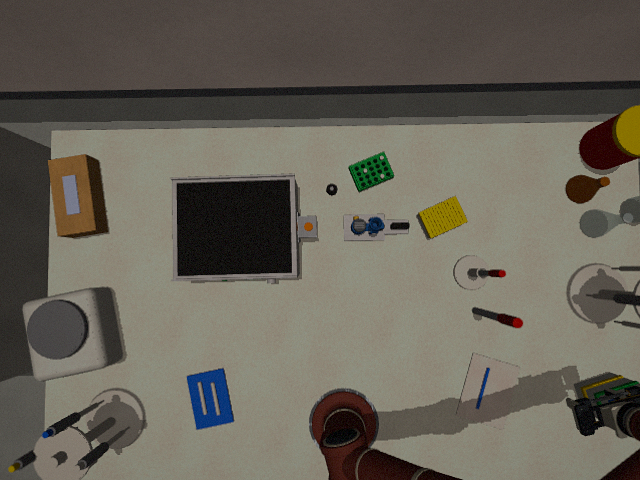

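The scene shows the blue jack at scene (270,245), and its black grip at (238,238). The orange disc is at (337,259), or top (308,227). There are two red-gripped bars: the shorter one in the white holder at scene (188,125)/(205,185), and a taller, thicker one at scene (209,85), top (517,322). The shorter one fits: it is the smaller and stands in the white round-footed holder. I'll confirm this in an enlarged crop.

```bash
cat > h.py <<'E'
from cell import *
import cv2,numpy as np
def cam(n,save=None):
    c=read_camera(n)
    if save: cv2.imwrite(f"pics/{save}.png",c["color"][:,:,::-1])
    return c
def ray(c,uv):
    K=np.array([[c["fx"],0,c["cx"]],[0,c["fy"],c["cy"]],[0,0,1.]])
    p=cv2.undistortPoints(np.array([[uv]],float),K,np.array(c["dist_coeffs"]))[0,0]
    R=cv2.Rodrigues(np.array(c["rvec"]))[0];o=-R.T@np.array(c["tvec"]);return o,R.T@np.array([p[0],p[1],1])
def px(c,uv,z):
    o,d=ray(c,uv);return o+d*(z-o[2])/d[2]
def proj(c,P):
    K=np.array([[c["fx"],0,c["cx"]],[0,c["fy"],c["cy"]],[0,0,1.]])
    return cv2.projectPoints(np.array(P,float).reshape(-1,1,3),np.array(c["rvec"]),np.array(c["tvec"]),K,np.array(c["dist_coeffs"]))[0][:,0]
def tri(c1,u1,c2,u2):
    o1,d1=ray(c1,u1);o2,d2=ray(c2,u2)
    s=np.linalg.lstsq(np.c_[d1,-d2],o2-o1,rcond=None)[0]
    a=o1+s[0]*d1;b=o2+s[1]*d2;return (a+b)/2,np.linalg.norm(a-b)
E
python3 - <<'E'
from h import *
a=cv2.imread("pics/top0.png")[165:335,285:535];s=cv2.imread("pics/scene0.png")[60:310,150:360]
A=cv2.resize(a,None,fx=3.2,fy=3.2,interpolation=2);cv2.imwrite("pics/ta.png",A)
cv2.imwrite("pics/sa.png",cv2.resize(s,None,fx=2.4*1,fy=2.4,interpolation=2))
c=read_camera("top");s=read_camera("scene")
print("pad",px(c,(308.5,227),.105),px(s,(337,259),.105))
# orange centroid
for k,n in((c,"t"),(s,"s")):
    h=cv2.cvtColor(k["color"],cv2.COLOR_RGB2HSV)
    m=cv2.inRange(h,(5,150,120),(18,255,255));_,l,st,ce=cv2.connectedComponentsWithStats(m)
    print(n,[(x.round(1).tolist(),px(k,x,.105).round(4).tolist()) for x,q in zip(ce[1:],st[1:]) if q[4]>25])
    m=cv2.inRange(h,(0,170,80),(4,255,255))|cv2.inRange(h,(175,170,80),(180,255,255));_,l,st,ce=cv2.connectedComponentsWithStats(m)
    print(n,"red",[(x.round(1).tolist(),q.tolist()) for x,q in zip(ce[1:],st[1:]) if q[4]>25])
E
```

```text
pad [0.60942815 0.10055219 0.105     ] [0.61094283 0.10307103 0.105     ]
t [([65.0, 167.6], [0.7986, 0.8355, 0.105]), ([57.6, 195.2], [0.7147, 0.8561, 0.105]), ([83.0, 213.5], [0.6584, 0.7783, 0.105]), ([307.9, 226.1], [0.6121, 0.1023, 0.105])]
t red [([501.6, 273.2], [499, 270, 7, 7, 38]), ([517.2, 322.6], [513, 318, 10, 10, 78])]
s [([336.1, 258.4], [0.6104, 0.1005, 0.105])]
s red [([205.3, 72.2], [201, 70, 9, 5, 36])]
```

View pics/ta.png

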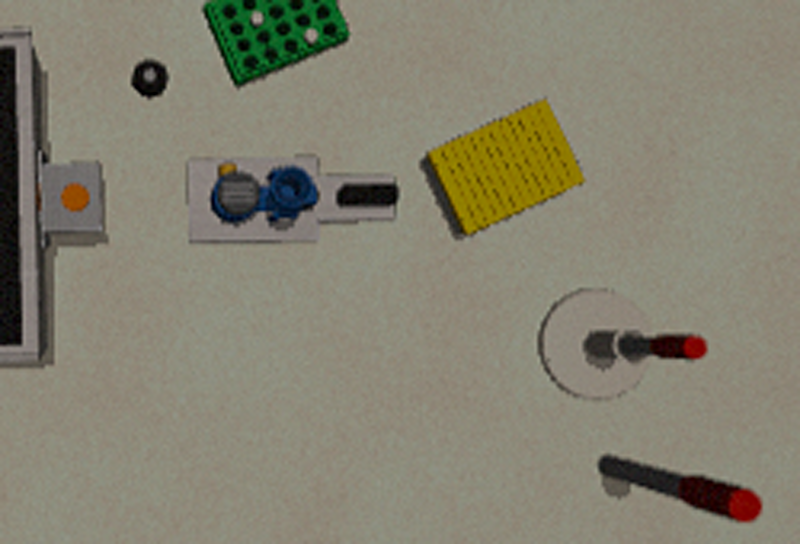

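View pics/sa.png

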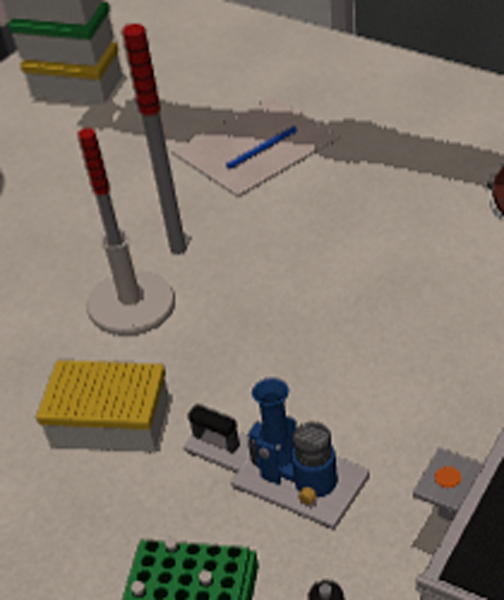

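Confirmed: the smaller red-gripped bar stands in the white holder (top crop (694,347)). The larger one stands free at (745,505) and is the look-alike. The jack already points at the bracket. Next I'll compute positions and test the reachability of the plan.

Run:
```python
from h import *
np.set_printoptions(precision=4,suppress=True)
t=read_camera("top");s=read_camera("scene")
T=lambda x,y:(285+x/3.2,165+y/3.2); S=lambda x,y:(150+x/2.4,60+y/2.4)
for n,a,b,z in(("saddle",(237,192),(313,433),.091),("mouth",(292,187),(270,390),.137),("grip",(368,194),(213,415),.056),("bartop",(695,347),(88,133),.26),("disc",(74,197),(448,477),.105),("big base",(605,463),(178,250),0)):
    print(n,px(t,T(*a),z),px(s,S(*b),z),*tri(t,T(*a),s,S(*b)))
print("holder",px(t,T(592,343),.014),px(s,S(131,300),.014),"bigtop tri",*tri(t,T(745,504),s,S(133,30)))
print("base",[px(t,T(*q),.012)[:2] for q in((188,157),(188,241),(318,157),(318,241),(396,178),(396,220))])
print("shk edge",px(t,(296,176),.155)[:2],px(t,(299,280),.155)[:2])
print("box",[px(t,T(*q),.058)[:2] for q in((428,155),(465,235),(545,100),(582,182))])
# reachability
def tool(app,zc):
    zc=np.array(zc,float);app=np.array(app,float);app/=np.linalg.norm(app);zc-=app*(zc@app);zc/=np.linalg.norm(zc)
    return np.c_[np.cross(app,zc),app,zc]
Y0=.056;X=.611
for phi in(20,35,50,70):
  for sg in(1,-1):
    r=[]
    for p in np.degrees([0,.6,1.2]):
        th=np.radians(p-phi);app=np.array([0,np.sin(th),-np.cos(th)]);b=np.radians(p)
        g=np.array([X,Y0-.2*np.sin(b),.065+.2*np.cos(b)])+.005*app
        q=solve_ik(g,tool(app,[sg,0,0]));r.append(None if q is None else np.round(q))
    print(phi,sg,r)
```

```text
saddle [ 0.6149 -0.0508  0.091 ] [ 0.612  -0.0515  0.091 ] [ 0.6144 -0.0502  0.0943] 0.0006700310814724811
mouth [ 0.6144 -0.0973  0.137 ] [ 0.6147 -0.097   0.137 ] [ 0.6144 -0.0973  0.1366] 0.00013727134983566964
grip [ 0.6147 -0.1789  0.056 ] [ 0.6148 -0.1786  0.056 ] [ 0.6147 -0.1788  0.0558] 0.00018828684752334457
bartop [ 0.4686 -0.4059  0.26  ] [ 0.4723 -0.4011  0.26  ] [ 0.4681 -0.4067  0.256 ] 0.001809736138941486
disc [0.6107 0.1017 0.105 ] [0.6106 0.1021 0.105 ] [0.6107 0.1018 0.105 ] 0.0004102624884615232
big base [ 0.3507 -0.4155  0.    ] [ 0.3503 -0.4174 -0.    ] [ 0.3511 -0.4158  0.0011] 0.001372593525820979
holder [ 0.4691 -0.4018  0.014 ] [ 0.4711 -0.4034  0.014 ] bigtop tri [ 0.3496 -0.4184  0.3143] 0.00042837330178672296
base [array([ 0.658, -0.008]), array([ 0.5742, -0.0069]), array([ 0.6564, -0.1372]), array([ 0.5727, -0.1357]), array([ 0.6344, -0.214 ]), array([ 0.5926, -0.2131])]
shk edge [0.7527 0.133 ] [0.4538 0.1267]
box [array([ 0.6514, -0.2367]), array([ 0.574 , -0.2702]), array([ 0.703 , -0.3496]), array([ 0.6235, -0.3827])]
20 1 [array([  1.,  36., -30., 
[... 586 characters left out ...]
16.,   47.,   15.,   85.,  -43.,   73., -130.])]
50 1 [array([-18.,  43., -17.,  82.,  51.,  93., -48.]), array([  8.,  34., -20.,  89.,  29.,  64., -24.]), array([ 36.,  46., -32.,  88.,   5.,  55.,   9.])]
50 -1 [array([ -0.,  52., -55.,  81.,  68., 113., 120.]), array([ 30.,  47., -66.,  89.,  56.,  84., 135.]), array([   9.,   43.,   16.,   89.,  -33.,   61., -139.])]
70 1 [array([-30.,  49.,  -2.,  82.,  55.,  99., -50.]), array([ -4.,  37., -14.,  91.,  45.,  72., -38.]), array([ 24.,  41., -24.,  92.,  21.,  51.,  -9.])]
70 -1 [array([-19.,  51., -22.,  81.,  64., 110., 124.]), array([ 20.,  51., -66.,  90.,  69., 101., 125.]), array([  -5.,   41.,   24.,   93.,  -19.,   50., -154.])]
```

```bash
cat >> h.py <<'E'
def tool(app,zc):
    zc=np.array(zc,float);app=np.array(app,float);app/=np.linalg.norm(app);zc-=app*(zc@app);zc/=np.linalg.norm(zc)
    return np.c_[np.cross(app,zc),app,zc]
DOWN=lambda yaw:tool([0,0,-1],[np.cos(np.radians(yaw)),np.sin(np.radians(yaw)),0])
E
python3 - <<'E'
from h import *
movel([.144,-.634,.47],velocity=.3)
R=DOWN(-.7)
goto([.6146,-.1807,.40],R); movel([.6146,-.1807,.15],velocity=.25)
grip(.06);c=cam("wrist","w1");print(current_clock())
for P in([.6146,-.1807,.056],[.6146,-.1537,.056],[.6146,-.2077,.056]):print(proj(c,P))
E
```

```text
5.5167
[[325.48342343 252.46908525]]
[[324.95292904 213.27311415]]
[[325.98580361 289.5658702 ]]
```

View pics/w1.png

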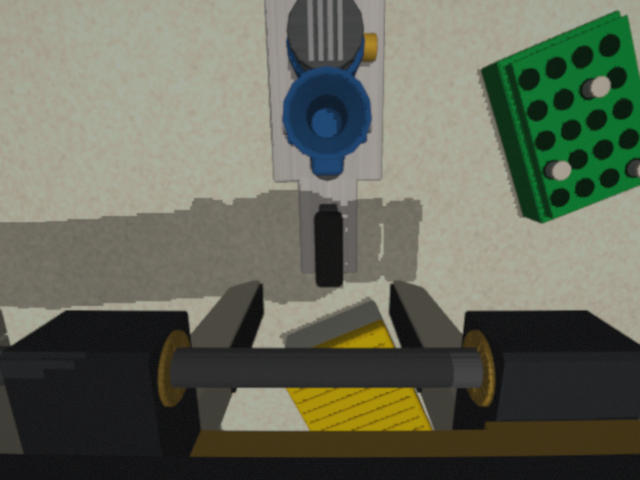

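The wrist view shows the grip bar at (328,246), between the jaws and within about 3 mm of prediction. The socket mouth is at (326,112). Next I grip and slide the jack.

Run:
```python
from h import *
R=DOWN(-.7)
movel([.6155,-.180,.043],R,velocity=.15);grip(.0)
print(current_gripper_width(),current_wrist_force(),current_position())
movel([.6115,-.10,.043],DOWN(0),velocity=.08);print(current_wrist_force())
movel([.6108,-.027,.043],DOWN(0),velocity=.06)
print(current_wrist_force(),current_position(),current_clock())
t=cam("top","t2");s=cam("scene","s2")
a=cv2.resize(t["color"][190:270,280:400,::-1],None,fx=5,fy=5,interpolation=2)
b=cv2.resize(s["color"][200:290,250:370,::-1],None,fx=5,fy=5,interpolation=2)[:400]
cv2.imwrite("pics/ts2.png",cv2.resize(np.vstack([a,b]),None,fx=.74,fy=.74,interpolation=3))
print(proj(t,[[.611,.102,.105],[.611,.057,.137],[.611,.147,.012]]),proj(s,[.611,.057,.137]))
```

```text
0.019717176964322576 [ 0.6568502  -0.08697302  0.55145074] [ 0.61597998 -0.18006793  0.04315034]
[ 0.67729626 -4.65256628  0.49812368]
[-0.76252952 -7.41534212  1.46125288] [ 0.61037757 -0.0325253   0.04309929] 9.6167
[[308.00925256 226.47972989]
 [322.97635839 225.26901432]
 [295.30626131 229.3528452 ]] [[319.7268431  243.58207826]]
```

View pics/ts2.png

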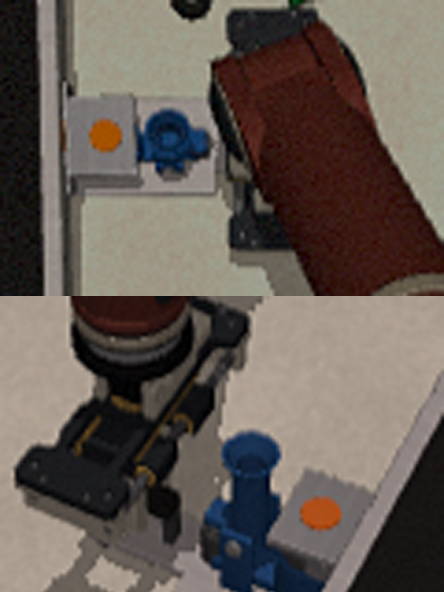

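The mouth is at top (325.4,225.1) against an expected 323.0. The TCP also lags its command by 5.5 mm because of friction compliance, so the jack is about 6 mm short. I'll close the gap.

Run:
```python
from h import *
y=-.0225
for i in range(6):
    movel([.6112,y,.043],DOWN(0),velocity=.03);pause(.1);p=current_position();print(y,p,current_wrist_force())
    if p[1]>-.0272:break
    y+=max(.001,-.0265-p[1])
t=cam("top","t3");s=cam("scene","s3");print(current_clock())
a=cv2.resize(t["color"][205:245,290:350,::-1],None,fx=8,fy=8,interpolation=2)
b=cv2.resize(s["color"][220:280,295:355,::-1],None,fx=8,fy=8,interpolation=2)[:400]
cv2.imwrite("pics/ts3.png",np.vstack([a,b])[:720]);cv2.imwrite("pics/ts3.png",cv2.resize(np.vstack([a,b]),None,fx=.8,fy=.8,interpolation=3))
for c,u0,v0,dv in((t,290,205,0),(s,295,220,256)):
  for P in([.6108,.102,.105],[.6108,.057,.137]):
    q=proj(c,P)[0];print((q[0]-u0)*6.4,(q[1]-v0)*6.4+dv)
```

```text
-0.0225 [ 0.61053719 -0.02842588  0.04310305] [-0.08230072 -7.42765613  3.12257142]
-0.0205741235968221 [ 0.61057951 -0.0270127   0.04312299] [-0.62752365 -8.35524807  3.02299653]
10.5667
115.26305279838999 137.89873241395182
211.0534243124763 130.1611108988458
266.3424821865498 504.28655077906734
158.49604001344525 406.55045554639656
```

View pics/ts3.png

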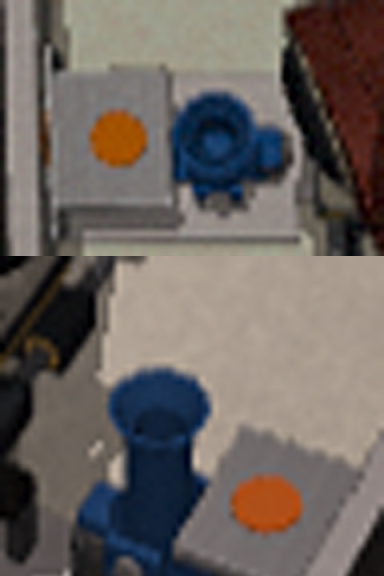

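The jack is placed: the mouth–disc offset in top is 96 px against 95.8 expected, and about 1 mm sideways. I'll release and fetch the small bar.

```bash
cat >> h.py <<'E'
PHI=35
def orient(az,p=0.,phi=PHI):
    """lean direction azimuth az (deg from +x), bar pumped p rad: tool frame and approach"""
    d=np.array([np.cos(np.radians(az)),np.sin(np.radians(az)),0]);th=np.radians(phi)-p
    app=-d*np.sin(th)+np.array([0,0,-np.cos(th)])
    return tool(app,np.cross(d,[0,0,1])),app
E
python3 - <<'E'
from h import *
movel([.6108,-.0272,.043],DOWN(0),velocity=.03);grip(.05)
print(current_wrist_force());movel([.6108,-.0272,.20],DOWN(0),velocity=.3)
B=np.array([.470,-.4035,.221])
for az in(45,60,75,90,30):
    R,app=orient(az);g=B+.005*app
    q=[solve_ik(g+[0,0,h],R) for h in(.2,0,.16)]
    print(az,[None if x is None else np.round(x) for x in q])
print(current_joint_pos(),current_clock())
E
```

```text
[-0.06938351  0.39034231 -0.16809839]
45 [array([ 24.,  31.,  -2.,  68.,  33.,  95., -23.]), array([ 22.,  40.,   2.,  86.,  33.,  72., -36.]), array([ 24.,  32.,  -1.,  72.,  33.,  90., -26.])]
60 [array([ 26.,  27.,  -6.,  76.,  37.,  85., -15.]), array([ 23.,  36.,  -0.,  93.,  40.,  63., -30.]), array([ 25.,  28.,  -5.,  80.,  37.,  81., -18.])]
75 [array([29., 22., -9., 83., 40., 75., -6.]), array([ 24.,  32.,  -3., 101.,  47.,  53., -24.]), array([28., 24., -8., 87., 41., 71., -9.])]
90 [array([ 33.,  18., -13.,  90.,  41.,  65.,   6.]), array([ 27.,  29.,  -5., 107.,  55.,  43., -19.]), array([ 32.,  20., -12.,  94.,  43.,  60.,   1.])]
30 [array([ 24.,  36.,   2.,  59.,  28., 104., -31.]), array([ 23.,  43.,   5.,  78.,  26.,  81., -42.]), array([ 24.,  37.,   3.,  64.,  27.,  99., -34.])]
[ 15.85060413  35.52108493 -25.68257291  90.38890887  17.27442577
  58.12500828 -14.87294427] 12.3167
```

Run:
```python
from h import *
B=np.array([.470,-.4035,.221]);R,app=orient(60);g=B+.005*app
goto(g+[0,0,.18],R);grip(.06)
print("stop",movel(g,R,velocity=.15,max_force=8));grip(0)
print(current_gripper_width(),current_wrist_force())
movel(g+[0,0,.14],R,velocity=.15);print(current_gripper_width(),current_wrist_force(),current_clock(),current_position()-g)
t=cam("top","t4");s=cam("scene","s4")
a=cv2.resize(s["color"][20:220,120:320,::-1],None,fx=2.5,fy=2.5,interpolation=2)
cv2.imwrite("pics/s4c.png",a)
b=B+[0,0,.14]
print((proj(s,[b+[0,0,-.201],b+[0,0,.039],b])-[120,20])*2.5)
```

```text
stop False
0.019542872161068568 [ 0.06220125 -0.08216361  0.65043148]
0.01934748494657374 [ 0.09355416  0.52925767 -1.41838211] 17.55 [-0.00052387  0.00038649  0.13873431]
[[186.49930328 314.62286068]
 [132.7536656  108.30510193]
 [142.74909265 146.72866499]]
```

View pics/s4c.png

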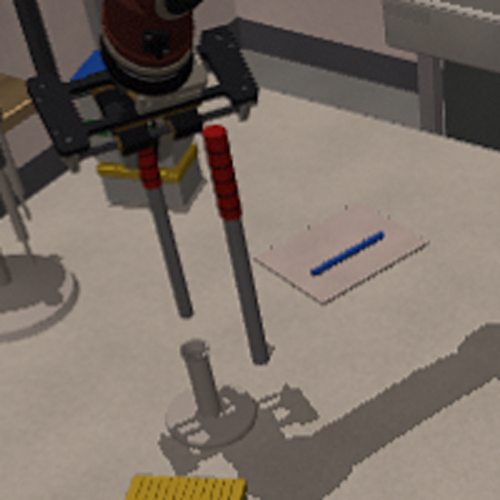

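The bar is held upright: its lower end is at (187,316) against a predicted (186.5,315). Now I carry it over the socket.

```bash
cat >> h.py <<'E'
MX,MY=.6105,.0565
def barpose(end_z,x=MX,y=MY):
    R,app=orient(90);return np.array([x,y,end_z+.201])+.005*app,R
E
python3 - <<'E'
from h import *
B=np.array([.470,-.4035,.221]);R,app=orient(60)
movel(B+.005*app+[0,0,.19],R,velocity=.2)
p,R=barpose(.165)
try: movel(p,R,velocity=.2)
except Unreachable: print("joint");goto(p,R)
pause(.2);print(current_position()-p,current_gripper_width(),current_clock(),current_wrist_force())
t=cam("top","t5");s=cam("scene","s5");w=cam("wrist","w5")
a=cv2.resize(s["color"][130:270,270:370,::-1],None,fx=4,fy=4,interpolation=2)
b=cv2.resize(t["color"][190:260,290:360,::-1],None,fx=4,fy=4,interpolation=2)
A=np.zeros((560,680,3),np.uint8);A[:,:400]=a;A[:280,400:]=b
e=[MX,MY,.165];m=[MX,MY,.137]
print((proj(s,[e,m])-[270,130])*4,(proj(t,[e,m])-[290,190])*4)
cv2.imwrite("pics/c5.png",A)
E
```

```text
[-2.65965065e-05 -4.33948317e-04  1.45544421e-04] 0.01936745294896462 20.8167 [-0.06062019 -0.30503549 -1.60942243]
[[199.03560572 422.21654617]
 [198.52475823 453.44403394]] [[132.07488732 138.00445699]
 [132.60190135 141.75422135]]
```

View pics/c5.png

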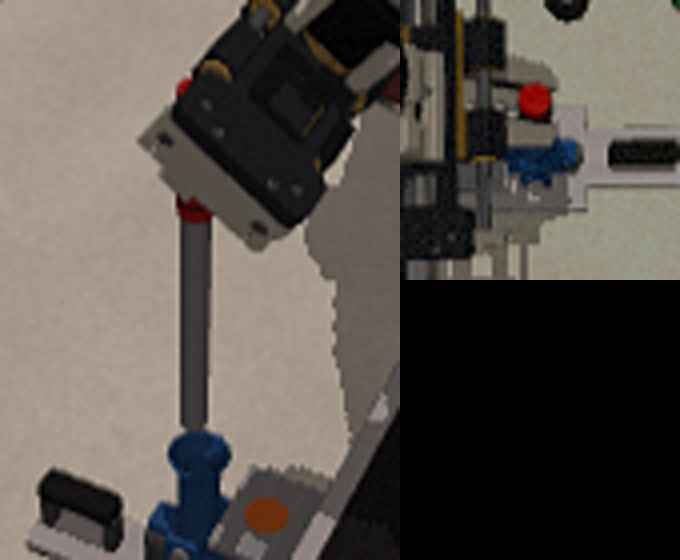

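The scene crop shows the bar end at (194,424), just over the mouth at (199,454). That is about 2–3 mm off toward −y and within the flare. I'll bias by +2 mm and insert.

Run:
```python
from h import *
f0=np.array(current_wrist_force())
for ez,dy,v in((.128,.002,.08),(.105,.001,.05),(.067,.0,.05)):
    p,R=barpose(ez,y=MY+dy);st=movel(p,R,velocity=v,max_force=18)
    print(ez,st,current_position()-p,np.array(current_wrist_force())-f0,current_gripper_width())
    if st:break
print("end z",current_position()[2]-p[2]+ez,current_clock())
t=cam("top");s=cam("scene")
a=cv2.resize(s["color"][130:270,270:370,::-1],None,fx=4,fy=4,interpolation=2)
b=cv2.resize(t["color"][190:260,290:360,::-1],None,fx=4,fy=4,interpolation=2)
A=np.zeros((560,680,3),np.uint8);A[:,:400]=a;A[:280,400:]=b
cv2.imwrite("pics/c6.png",A)
print((proj(s,[[MX,MY,.07+.162]])-[270,130])*4)
```

```text
0.128 False [ 3.81267016e-05 -1.42853622e-05 -2.33819814e-04] [-0.35178285  0.16355542  1.59354132] 0.0195474792255292
0.105 True [0.00026535 0.00030479 0.0167921 ] [-0.79390554  0.56726808  0.77641823] 0.019544955086760595
end z 0.12179210072559234 21.875
[[200.35313441 341.65587057]]
```

View pics/c6.png

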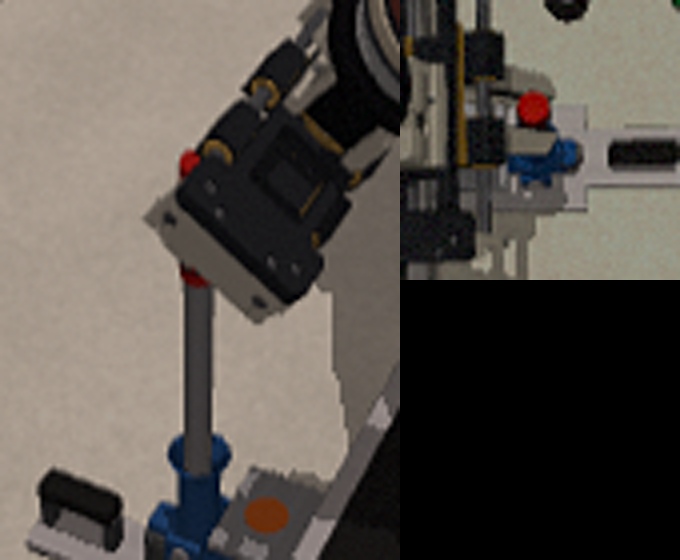

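The bar end is inside the flare at (197,472) and nearly centred. I'll continue in small compliant steps.

Run:
```python
from h import *
f0=np.array([-.06,-.3,-1.6]);off=np.zeros(2);ez=.119
tries=[(0,0),(.002,0),(-.002,0),(0,.002),(0,-.002),(.002,.002),(-.002,-.002)];k=0
while ez>.062 and current_clock()<33:
    p,R=barpose(ez,MX+off[0],MY+off[1]);st=movel(p,R,velocity=.05,max_force=20);pause(.05)
    f=np.array(current_wrist_force())-f0;c=current_position();az=c[2]-p[2]+ez
    print(round(ez,4),st,"act",round(az,4),f.round(1),(off*1e3).round(1),round(current_gripper_width(),4))
    if f[2]>8 or st:
        if az<.078:break
        k+=1
        if k<len(tries):off=np.array(tries[k])*1.0
        p,R=barpose(az+.002,MX+off[0],MY+off[1]);movel(p,R,velocity=.05);ez=az-.003
    else: ez-=.006
print(current_clock())
```

```text
0.119 False act 0.1187 [ 0.7  1.2 -0.9] [0. 0.] 0.0191
0.113 False act 0.1125 [0.3 1.4 0.3] [0. 0.] 0.0195
0.107 False act 0.1066 [ 0.1  1.6 -0.4] [0. 0.] 0.0191
0.101 False act 0.1006 [-0.2  2.1 -0.8] [0. 0.] 0.0193
0.095 False act 0.0946 [-0.4  2.  -0.4] [0. 0.] 0.0192
0.089 False act 0.0886 [-1.   1.5 -1.9] [0. 0.] 0.0196
0.083 False act 0.0825 [ 0.   2.5 -1.5] [0. 0.] 0.0196
0.077 False act 0.0769 [-0.2  1.5 -0.4] [0. 0.] 0.0192
0.071 True act 0.0756 [-0.8  2.1  5.6] [0. 0.] 0.0194
24.75
```

Run:
```python
from h import *
f0=np.array([-.06,-.3,-1.6])
for ez in(.070,.064,.058):
    p,R=barpose(ez);st=movel(p,R,velocity=.03,max_force=30);pause(.1)
    f=np.array(current_wrist_force())-f0;print(ez,st,current_position()[2]-p[2]+ez,f.round(1))
    if st or f[2]>25:break
print(current_clock())
s=cam("scene");t=cam("top")
a=cv2.resize(s["color"][130:270,270:370,::-1],None,fx=4,fy=4,interpolation=2)
cv2.imwrite("pics/c7.png",a)
print((proj(s,[[MX,MY,.07+.162],[MX,MY,.31],[MX,MY,.137]])-[270,130])*4)
```

```text
0.07 False 0.07540427742534506 [-1.2  2.1 16.2]
0.064 False 0.07302571174072697 [-2.2  1.3 26.2]
25.575
[[200.35313441 341.65587057]
 [202.08140667 235.93256948]
 [198.52475823 453.44403394]]
```

View pics/c7.png

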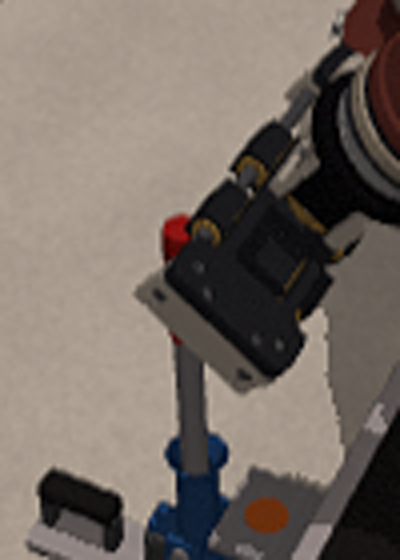

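Run:
```python
from h import *
p,R=barpose(.064);np.set_printoptions(precision=4,suppress=True)
print(current_position()-p,current_tcp_rot()-R,current_wrist_force(),current_moment(),current_gripper_width())
s=read_camera("scene")
for q in([.6105,.0565,.310],[.6105,.0425,.31],[.6235,.0565,.31]):print((proj(s,q)-[270,130])*4)
```

```text
[ 0.0018 -0.0039  0.009 ] [[-0.0092  0.0064 -0.0001]
 [ 0.0067 -0.0095 -0.0037]
 [ 0.0094  0.0067  0.0106]] [-2.2198  0.7449 23.1071] [-2.2895  0.7068 -0.3061] 0.019747579956710823
[[202.0814 235.9326]]
[[177.5302 227.3169]]
[[190.585  251.7697]]
```

The bar is seated: its top is at (176,224), which matches an end on the bore floor with a slight −y lean (predicted (177,227)). Now the first stroke.

```bash
cat >> h.py <<'E'
PV=np.array([MX,MY,.065])
def pp(p,r=.201):
    R,app=orient(90,p);return PV+r*np.array([0,-np.sin(p),np.cos(p)])+.005*app,R
def swing(a,b,n,v,lim=45):
    for p in np.linspace(a,b,n+1)[1:]:
        q,R=pp(p)
        if movel(q,R,velocity=v,max_force=lim):print("FORCE at",p);return False
    return True
def bar():
    c=current_position();R=current_tcp_rot();g=np.array(c)-.005*np.array(R)[:,1]-PV
    return round(float(np.arctan2(-g[1],g[2])),3),round(float(np.hypot(g[1],g[2])),4),round(float(g[0]),4)
def disc():
    out=[]
    for n in("top","scene"):
        k=read_camera(n);h=cv2.cvtColor(k["color"],cv2.COLOR_RGB2HSV)
        m=cv2.inRange(h,(5,150,120),(18,255,255));_,l,st,ce=cv2.connectedComponentsWithStats(m)
        out.append([(x.round(2).tolist(),int(q[4])) for x,q in zip(ce[1:],st[1:]) if q[4]>12 and 280<x[0]<360 and 190<x[1]<280])
    return out
E
python3 - <<'E'
from h import *
print(disc(),bar())
t0=current_clock()
for a,b in((.07,.4),(.4,.8),(.8,1.1),(1.1,1.24)):
    ok=swing(a,b,2,.15);print(b,bar(),np.round(current_wrist_force(),1),current_clock())
    if not ok:break
cam("scene","s8");cam("top","t8");print(disc(),current_gripper_width())
E
```

```text
[[], []] (0.019, 0.209, 0.0018)
0.4 (0.415, 0.2071, 0.0018) [-1.1 -1.2 13.5] 26.65
0.8 (0.808, 0.2058, 0.0011) [-2.1 -6.4 15. ] 27.4667
1.1 (1.105, 0.2044, 0.0008) [-2.9 -8.7 12.7] 28.1667
1.24 (1.232, 0.2032, 0.001) [-3.  -7.3 14.4] 28.6667
[[([307.53, 226.07], 57)], [([336.96, 257.36], 76)]] 0.019616015153652286
```

Run:
```python
from h import *
s=read_camera("scene");print(proj(s,[[.6108,.102,.105],[.6108,.102,.115],[.6108,.102,.125]]))
swing(1.24,.03,5,.25);print("up",bar(),np.round(current_wrist_force(),1),current_clock())
swing(.03,1.25,5,.2);print("dn",bar(),np.round(current_wrist_force(),1),current_clock())
print(disc(),current_gripper_width())
t=cam("top");s=cam("scene","s9")
a=cv2.resize(s["color"][180:360,210:410,::-1],None,fx=3.2,fy=3.2,interpolation=2);cv2.imwrite("pics/s9c.png",a)
```

```text
[[336.61601284 258.79477356]
 [336.78968287 256.1944517 ]
 [336.96600054 253.55426264]]
up (0.024, 0.1993, 0.0001) [ 1.2  3.  -0.6] 30.875
dn (1.242, 0.2001, 0.0003) [-1.1 -4.5 10.2] 32.8333
[[([306.9, 226.02], 60)], [([337.49, 256.44], 75)]] 0.019473358223687672
```

View pics/s9c.png

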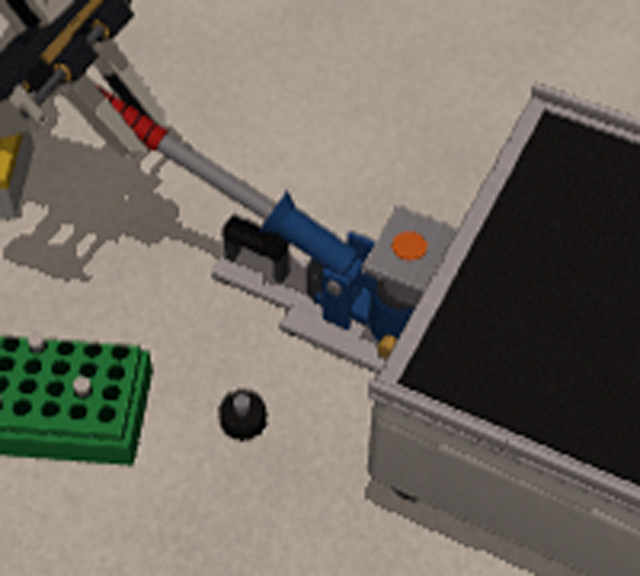

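The jack lifts: the disc in scene has moved from v 258.4 to 256.4, a pad rise of about 7.5 mm. The shaker is tilting and the jack is flat. Two more strokes, also checking bar seating by projection.

Run:
```python
from h import *
s=read_camera("scene");
print("pred mouth/red/top @1.2",[((proj(s,PV+r*np.array([0,-np.sin(1.2),np.cos(1.2)]))[0]-[210,180])*3.2).round() for r in(.072,.167,.245)])
for i in range(2):
    swing(1.25,.03,5,.3);u=bar();swing(.03,1.25,5,.22)
    print(u,bar(),np.round(current_wrist_force(),1),round(current_clock(),2),disc(),round(current_gripper_width(),4))
```

```text
pred mouth/red/top @1.2 [array([272., 210.]), array([170., 142.]), array([85., 85.])]
(0.04, 0.199, 0.0001) (1.251, 0.2012, -0.001) [-1.5  1.6  7.9] 37.0 [[([306.47, 225.93], 57)], [([337.96, 255.73], 77)]] 0.0193
(0.047, 0.1992, 0.0001) (1.252, 0.2007, -0.0014) [-1.6  0.1  8.7] 41.02 [[([305.9, 225.59], 58)], [([338.52, 254.95], 77)]] 0.0196
```

```bash
cat >> h.py <<'E'
def rise():
    d=disc();out=[]
    for n,q,b in(("top",d[0],(307.9,226.1)),("scene",d[1],(336.1,258.4))):
        k=read_camera(n);P=np.array([.611,.102,.105]);J=proj(k,[P+[0,.105/.355*.012,.012]])[0]-proj(k,[P])[0]
        e=np.array(q[0][0])-b;out.append((round(float(e@J/(J@J)*12),1),J.round(2).tolist()))
    return out
E
python3 - <<'E'
from h import *
print(rise())
swing(1.25,.03,5,.3);u=bar();swing(.03,1.25,5,.22)
print(u,bar(),np.round(current_wrist_force(),1),round(current_clock(),2),rise())
cam("scene","s10")
E
```

```text
[(17.2, [-1.4, -0.36]), (16.8, [1.58, -2.58])]
(0.061, 0.2001, 0.0003) (1.242, 0.1995, 0.0001) [-2.2 -2.2  9.6] 45.23 [(20.8, [-1.4, -0.36]), (21.0, [1.58, -2.58])]
```

Run:
```python
from h import *
for p in(1.27,1.29):
    q,R=pp(p);movel(q,R,velocity=.05);pause(.2);print(p,bar(),np.round(current_wrist_force(),1),rise()[1][0])
```

```text
1.27 (1.249, 0.1993, 0.0004) [-1.5 -3.3  8.5] 21.0
1.29 (1.269, 0.1993, 0.0004) [-3.1 -2.1  8.2] 21.4
```

Run:
```python
from h import *
for p in(1.31,1.33,1.35,1.37):
    q,R=pp(p);movel(q,R,velocity=.05);pause(.2);f=np.array(current_wrist_force());print(p,bar(),f.round(1),rise()[1][0],current_moment())
    if f[2]>20:break
s=read_camera("scene");h=cv2.cvtColor(s["color"],cv2.COLOR_RGB2HSV)
m=cv2.inRange(h,(0,150,60),(6,255,255))|cv2.inRange(h,(174,150,60),(180,255,255));m[:180]=0;m[250:]=0;m[:,:230]=0;m[:,290:]=0
_,l,st,ce=cv2.connectedComponentsWithStats(m);print("red",[(x.round(1),q) for x,q in zip(ce[1:],st[1:]) if q[4]>8])
for p in(1.15,1.2,1.25,1.3):print(p,[proj(s,PV+r*np.array([0,-np.sin(p),np.cos(p)]))[0].round(1) for r in(.072,.167,.245)])
print(current_clock())
```

```text
1.31 (1.289, 0.1993, 0.0004) [-3.3 -1.9  8.6] 21.4 [0.04950087 0.33306902 0.2766373 ]
1.33 (1.31, 0.1993, 0.0004) [-2.2 -2.   8.3] 21.9 [-0.00512397  0.38525637  0.26852163]
1.35 (1.33, 0.1994, 0.0004) [-2.9 -3.   8.2] 22.0 [0.01294491 0.33752739 0.26278028]
1.37 (1.35, 0.1994, 0.0004) [-2.8 -2.7  7.8] 22.3 [0.02938961 0.34878708 0.24628808]
red [(array([247.7, 215.7]), array([234, 205,  28,  22, 194], dtype=int32))]
1.15 [array([295.6, 245.1]), array([263.9, 222.6]), array([237.7, 203.9])]
1.2 [array([295.1, 245.7]), array([263.1, 224.3]), array([236.7, 206.6])]
1.25 [array([294.7, 246.4]), array([262.4, 226. ]), array([235.9, 209.3])]
1.3 [array([294.4, 247.2]), array([261.8, 227.8]), array([235.4, 212.1])]
49.4333
```

Run:
```python
from h import *
s=cam("scene","s11");cam("top","t11")
for n in("s8","s9","s10","s11"):
    im=cv2.imread(f"pics/{n}.png");h=cv2.cvtColor(im,cv2.COLOR_BGR2HSV)
    m=cv2.inRange(h,(0,120,40),(8,255,255))|cv2.inRange(h,(172,120,40),(180,255,255));m[:195]=0;m[250:]=0;m[:,:230]=0;m[:,285:]=0
    y,x=np.nonzero(m);P=np.c_[x,y].astype(float);w,v=np.linalg.eigh(np.cov(P.T));a=v[:,1]
    print(n,len(x),P.mean(0).round(1),"slope",round(a[1]/a[0],3),(x.min(),x.max(),y.min(),y.max()))
    # steel bar: dark-edge profile columns between red and mouth: blue mouth mask
    b=cv2.inRange(h,(100,120,30),(125,255,255));b[:225]=0;b[275:]=0;b[:,:285]=0;b[:,345:]=0
    y,x=np.nonzero(b);P=np.c_[x,y].astype(float);print("   blue",len(x),P.mean(0).round(1),(x.min(),x.max(),y.min(),y.max()))
    # base/grip dark bar of the jack
    g=cv2.inRange(h,(0,0,0),(180,255,45));g[:240]=0;g[275:]=0;g[:,:275]=0;g[:,305:]=0;y,x=np.nonzero(g);print("   grip",len(x),x.mean().round(1),y.mean().round(1))
for p in(1.1,1.15,1.2,1.25,1.3,1.35):
    A=[proj(s,PV+r*np.array([0,-np.sin(p),np.cos(p)]))[0] for r in(.167,.245)];d=A[1]-A[0];print(p,round(d[1]/d[0],3),((A[0]+A[1])/2).round(1))
print(bar(),current_clock(),rise(),np.round(current_tcp_rot(),2).tolist())
```

```text
s8 104 [253.4 219.5] slope 0.922 (np.int64(243), np.int64(261), np.int64(210), np.int64(227))
   blue 486 [311.6 259.2] (np.int64(291), np.int64(329), np.int64(241), np.int64(274))
   grip 205 289.8 255.9
s9 118 [252.5 217.6] slope 0.898 (np.int64(241), np.int64(261), np.int64(208), np.int64(226))
   blue 493 [311.8 259.2] (np.int64(291), np.int64(329), np.int64(241), np.int64(274))
   grip 209 289.9 255.9
s10 224 [250.5 210.8] slope 0.815 (np.int64(237), np.int64(264), np.int64(199), np.int64(222))
   blue 500 [312.8 259.1] (np.int64(292), np.int64(329), np.int64(240), np.int64(274))
   grip 211 289.9 255.8
s11 211 [247.5 215.6] slope 0.718 (np.int64(234), np.int64(261), np.int64(204), np.int64(227))
   blue 509 [312.4 259.5] (np.int64(292), np.int64(341), np.int64(241), np.int64(274))
   grip 209 289.9 255.9
1.1 0.754 [251.9 211.2]
1.15 0.711 [250.8 213.3]
1.2 0.671 [249.9 215.4]
1.25 0.632 [249.2 217.6]
1.3 0.594 [248.6 220. ]
1.35 0.558 [248.3 222.3]
(1.35, 0.1994, 0.0004) 49.5333 [(23.5, [-1.4, -0.36]), (22.3, [1.58, -2.58])] [[0.01, -0.0, 1.0], [-0.73, 0.69, 0.01], [-0.69, -0.73, 0.0]]
```

```bash
cat > ax.py <<'E'
from h import *
def axis(c,im):
    h=cv2.cvtColor(im,cv2.COLOR_RGB2HSV).astype(int)
    def cls(q):
        u,v=int(round(q[0])),int(round(q[1]));H,S,V=h[v,u]
        return "R" if S>110 and (H<9 or H>171) else "B" if S>110 and 98<H<128 else "k" if V<50 else "g" if V<125 else "."
    for p in np.arange(1.0,1.40,.04):
        print(round(p,2),"".join(cls(proj(c,PV+r*np.array([0,-np.sin(p),np.cos(p)]))[0]) for r in np.arange(.04,.265,.004)))
E
python3 - <<'E'
from ax import *
c=read_camera("scene");print("now");axis(c,c["color"])
print("s10");axis(c,cv2.imread("pics/s10.png")[:,:,::-1]);print(current_gripper_width(),current_clock())
E
```

```text
now
1.0 BBBBBBBBB..........................................gkkggk
1.04 BBBBBBBBBg.....................................ggggggkkgk
1.08 BBBBBBBBBg......................................gggggkkgk
1.12 BBBBBBBBBggggggggg.g.............................gggggkkk
1.16 BBBBBBBBgggggggggggggggggggg.gggggRRRRRgRRggggggRgRgRkkkk
1.2 BBBBBBBBB.ggggggggggggggggggggggggRRRRRRRRRRRRRRRRRRRgkkk
1.24 BBBBBBBBBgggggggggggggggggggggggggRRRRRRRRRRRRRRRRRRRRkkk
1.28 BBBBBBBBBgggggggggggggggggggggggggRRRRRRRRRRRRRRRRgggggkk
1.32 BBBBBBBBBggggggggggggggggggggggggggRRRRRkRRggRg....ggggkk
1.36 BBBBBBBBBggggggggggg..g..g.........gg..gggg.........ggggg
s10
1.0 BBBBBBBBggggggggggg.gg........................ggggggggkgk
1.04 BBBBBBBBgggggggggggggggggggggg.gg.RRRRRRgRggRggRRgRggkkkk
1.08 BBBBBBBBggggggggggggggggggggggggggRRRRRRRRRRRRRRRRRRRkkkk
1.12 BBBBBBBBggggggggggggggggggggggggggRRRRRRRRRRRRRRRRRRRkkkk
1.16 BBBBBBBBggggggggggggggggggggggggggRRRRRRRRRRRRRRRRgggkkkk
1.2 BBBBBBBBgggggggggggggggggggggg.gggRRRRRRkRRkRRggggggggBgk
1.24 BBBBBBBBgggggggggggg.gg........ggggggggggggg....ggggggggk
1.28 BBBBBBBBBggg...g...............gggggggggg........gggggggg
1.32 BBBBBBBBggg....................gg..ggg........ggggggggg..
1.36 BBBBBBBBBg......................g...g......gggggggg......
0.018829536290898816 49.7833
```

Sampling colours along the bar axis puts the bar at about 1.23 rad. The red starts at r≈0.174 instead of 0.167, so the bar may have crept some mm out of the socket. I'll push it axially home while held down, with a force limit.

Run:
```python
from ax import *
q,R=pp(1.37);u=np.array([0,.943,-.334]);n=np.array([0,-.334,-.943])
f0=np.array(current_wrist_force());p0=np.array(current_position())
for k in range(1,9):
    movel(q+u*.003*k,R,velocity=.04);pause(.05);d=np.array(current_position())-p0;f=np.array(current_wrist_force())-f0
    print(k,"ax mm",round(d@u*1e3,1),"perp",round(d@n*1e3,1),"dF ax",round(f@u,1),"perp",round(f@n,1))
    if f@u<-18:break
c=cam("scene","s12");axis(c,c["color"]);print(rise(),current_clock(),current_gripper_width(),current_position()-q)
```

```text
1 ax mm 0.0 perp 1.5 dF ax -6.0 perp 1.2
2 ax mm 0.1 perp 3.0 dF ax -11.2 perp -0.1
3 ax mm 0.2 perp 3.9 dF ax -17.2 perp -0.0
4 ax mm 0.3 perp 4.7 dF ax -23.1 perp -1.3
1.0 BBBBBBBBB..........................................kkkkkk
1.04 BBBBBBBBB.........................................ggkkggB
1.08 BBBBBBBBg......................................gggggkkgkk
1.12 BBBBBBBBBggg.g..................................gggggkkgk
1.16 BBBBBBBBgggggggggggggg.........gg.gRggg.........gggggkkkk
1.2 BBBBBBBBB.ggggggggggggggggggggggggRRRRRRRRRRRRgRRRRRgkkkk
1.24 BBBBBBBBBgggggggggggggggggggggggggRRRRRRRRRRRRRRRRRRRRkkk
1.28 BBBBBBBBBgggggggggggggggggggggggggRRRRRRRRRRRRRRRRRRRggkk
1.32 BBBBBBBBBggggggggggggggggggggggggggRRRRRRRRRRRRRRggggggkk
1.36 BBBBBBBBBgggggggggggggggggg.ggg.gggRRRRRgRggggg....gggggg
[(23.5, [-1.4, -0.36]), (22.6, [1.58, -2.58])] 51.2333 0.01896376413878549 [ 0.00308015  0.00114279 -0.00105773]
```

It is axially rigid: 0.3 mm of travel at 23 N, so the bar is on the bore floor and the offset was image bias. Now I find the stop by pushing square to the bar.

Run:
```python
from ax import *
q,R=pp(1.37);u=np.array([0,.943,-.334]);n=np.array([0,-.334,-.943]);p0=np.array(current_position())
for k in range(0,9):
    movel(q+u*.005+n*.003*k,R,velocity=.04);pause(.05);d=np.array(current_position())-p0;f=np.array(current_wrist_force())
    print(k,"ax",round(d@u*1e3,1),"perp",round(d@n*1e3,1),"F ax",round(f@u,1),"perp",round(f@n,1),rise()[1][0],disc()[1][0][0])
    if f@n<-19:break
c=cam("scene","s13");axis(c,c["color"]);print(current_clock(),current_gripper_width(),current_position())
```

```text
0 ax -0.1 perp -2.5 F ax -13.1 perp -6.7 22.6 [339.33, 253.7]
1 ax -0.1 perp -0.5 F ax -14.5 perp -9.4 22.6 [339.33, 253.7]
2 ax 0.1 perp 0.9 F ax -15.7 perp -11.6 23.0 [339.37, 253.65]
3 ax 0.2 perp 2.3 F ax -16.8 perp -15.1 23.0 [339.44, 253.65]
4 ax 0.4 perp 3.8 F ax -19.1 perp -18.6 23.0 [339.37, 253.65]
5 ax 0.5 perp 5.1 F ax -20.5 perp -22.2 23.0 [339.44, 253.65]
1.0 BBBBBBBBB..........................................kkkkkk
1.04 BBBBBBBBB.........................................gkkggkk
1.08 BBBBBBBBB......................................g.gggggggk
1.12 BBBBBBBBBggg...................................ggggggkgkk
1.16 BBBBBBBBBggggggggg..............g..............gggggggkkk
1.2 BBBBBBBBBggggggggggggggg...gg.g.ggRggggggggg...ggggggkkkk
1.24 BBBBBBBBBgggggggggggggggggggggggggRRRRRRRRRRRRRRRRRRRgkkk
1.28 BBBBBBBBB.ggggggggggggggggggggggggRRRRRRRRRRRRRRRRRRRRkkk
1.32 BBBBBBBBBggggggggggggggggggggggggggRRRRRRRRRRRRRRRRRgggkk
1.36 BBBBBBBBBggggggggggggggggggggggggggRRRRRRRRRRRRR...gggggk
54.9583 0.01902022191075762 [ 0.61341267 -0.13712997  0.09543005]
```

The stop is found: force rises to 22 N while the lift stays at 23 mm. One last check that the other objects haven't moved, then I hand in.

Run:
```python
from h import *
a=cv2.imread("pics/scene0.png");c=cam("scene","s14");b=c["color"][:,:,::-1]
def cen(im,lo,hi,box):
    h=cv2.cvtColor(np.ascontiguousarray(im),cv2.COLOR_BGR2HSV);m=cv2.inRange(h,lo,hi);x0,x1,y0,y1=box;k=m*0;k[y0:y1,x0:x1]=m[y0:y1,x0:x1];y,x=np.nonzero(k);return len(x),x.mean().round(1),y.mean().round(1)
for n,lo,hi,bx in(("rack",(45,120,40),(75,255,255),(195,262,280,330)),("box",(22,140,60),(32,255,255),(160,225,205,250)),("foot",(0,0,0),(180,255,60),(275,297,298,322))):print(n,cen(a,lo,hi,bx),cen(b,lo,hi,bx))
print(rise(),np.round(current_wrist_force(),1),current_clock());finish_job()
```

```text
rack (1393, np.float64(228.2), np.float64(306.6)) (1417, np.float64(228.5), np.float64(306.6))
box (1241, np.float64(192.2), np.float64(224.2)) (832, np.float64(185.5), np.float64(225.7))
foot (153, np.float64(285.5), np.float64(310.0)) (152, np.float64(285.5), np.float64(309.9))
[(22.9, [-1.4, -0.36]), (23.0, [1.58, -2.58])] [ -7.5 -12.1  28.6] 55.2083
the job is handed in; nothing more can be done
```

I handed the job in at about 55 s. The arm is still holding the bar down at the bottom of its stroke.

**What I did**
- **Jack:** I slid it about 153 mm by its grip to stand under the orange mark. The last image check put the saddle about 1 mm off sideways and level with the mark in the other direction.
- **Bar:** I took the smaller red-gripped bar from the white holder and seated it in the socket.
- **Pumping:** I made five down strokes, then pressed on down to the stop.

**Last checks**
- **Lift:** the pad rise measured from the disc was 22.9 mm (top camera) and 23.0 mm (scene camera). That puts the feet about 18–19 mm off the bench.
- **Stop:** pressing harder raised the force to 22 N square to the bar with no further lift, so I take the bar to be at its stop.
- **Seating:** the bar moved only 0.3 mm under a 23 N push along its axis.
- **Rack and spare foot:** both are unmoved.

**Uncertain or disagreeing**
- **Seating by image:** the picture suggested the bar stood about 7 mm out of the socket. I trusted the push test instead.
- **Bar in the fingers:** the bar shifted in the fingers during pumping, so the tool angle overstated the bar angle. Strokes 3 to 5 probably did not all reach the bottom.
- **Tip box:** its pixel count fell from 1241 to 832 and its centre moved from column 192 to 185. I think the arm was hiding part of it, but I did not confirm that.
- **Saddle under the bracket:** it was hidden, so I judged centring from the socket mouth and the grip position, and I did not re-measure it after pumping.
- **Jack flat:** nothing suggested that it tipped, but I did not measure it.

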